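# Stow the reagent bottles in their fitting stands

## Task

Put each of the four narrow-capped reagent bottles upright into the bottle stand that fits it: the square bottle in the square stand, and the slim, the middle and the wide round bottle in the small, the middle and the large round stand. Each must sit flat on its stand's floor; set the bottles down rather than dropping them, do not tip any over, and leave the two wide-lidded jars where they stand.

Things in the scene. Friction and masses are not known exactly. Their poses are not given: they have to be found in the camera images.
- slim_bottle_mid (a point): The slimmest of the three round bottles, body 28 mm in diameter. Loose, upright, white plastic with a narrow grey screw cap, 80 mm tall: straight-sided body from 0 to 56 mm, a sloping shoulder above, cap 18 mm across at the top (64 to 80 mm). The point is the bottle's centre, 40 mm above its underside; z up. About 45 g.
- medium_bottle_mid (a point): The middle one of the three round bottles, body 46 mm in diameter. Loose, upright, white plastic with a narrow grey screw cap, 80 mm tall: straight-sided body from 0 to 56 mm, a sloping shoulder above, cap 24 mm across at the top (64 to 80 mm). The point is the bottle's centre, 40 mm above its underside; z up. About 110 g.
- wide_bottle_mid (a point): The widest of the three round bottles, body 64 mm in diameter. Loose, upright, white plastic with a narrow grey screw cap, 80 mm tall: straight-sided body from 0 to 56 mm, a sloping shoulder above, cap 30 mm across at the top (64 to 80 mm). The point is the bottle's centre, 40 mm above its underside; z up. About 200 g.
- square_bottle_mid (a point): The square bottle, body 46 x 46 mm. Loose, upright, white plastic with a narrow grey screw cap, 80 mm tall: straight-sided body from 0 to 56 mm, a low stepped shoulder above, cap 24 mm across at the top (64 to 80 mm). The point is the bottle's centre, 40 mm above its underside; z up, x and y square to its flat sides. About 130 g.
- small_jar_mid (a point): Bystander: the smaller wide-mouth jar, loose, white with a grey lid as wide as the jar itself, 50 mm in diameter, 50 mm tall. The point is its centre, 25 mm up.
- large_jar_mid (a point): Bystander: the larger wide-mouth jar, loose, white with a grey lid as wide as the jar itself, 62 mm in diameter, 60 mm tall. The point is its centre, 30 mm up.
- small_stand: The smallest round stand. Shallow open round bottle stand of bare metal, fixed to the bench: 44 mm inside and 52 mm outside diameter, wall 4 mm, rim 16 mm high, inner floor 5 mm above the bench. Origin at the centre of its underside, on the bench; z up.
- medium_stand: The middle-sized round stand. Shallow open round bottle stand of bare metal, fixed to the bench: 62 mm inside and 70 mm outside diameter, wall 4 mm, rim 16 mm high, inner floor 5 mm above the bench. Origin at the centre of its underside, on the bench; z up.
- large_stand: The largest round stand. Shallow open round bottle stand of bare metal, fixed to the bench: 80 mm inside and 88 mm outside diameter, wall 4 mm, rim 16 mm high, inner floor 5 mm above the bench. Origin at the centre of its underside, on the bench; z up.
- square_stand: The square stand. Shallow open square bottle stand of bare metal, fixed to the bench: 62 x 62 mm inside and 70 x 70 mm outside, wall 4 mm, rim 16 mm high, inner floor 5 mm above the bench. Origin at the centre of its underside, on the bench; z up, x and y square to its sides.
Things that resemble listed ones, but are neither listed nor needed, are in the scene too. What is shaped like the part that bears slim_bottle_mid but black or pink is not meant.

How it is judged:
By the outcome, as a careful person would: the job done as asked, in the order asked, and still so for the second after the job is handed in, with the robot touching nothing.
It also fails if it takes over 118 s, if anything falls off the work surface, if the arm or the gripper's body presses on something with over 40 N, if the wrist force passes 120 N, or if a joint passes its speed limit or range.

## Robot

A 6-joint arm with a two-finger parallel gripper is mounted at the origin on the work surface. World frame = base frame: x ahead of the robot, y to its left, z up, the work surface at z = 0. Lengths are in m, angles in degrees, forces in N, time in s.
With the tool pointing down it reaches from about 0.3 to 0.75 m from the base axis. Payload 8.5 kg.
Tool frame: the origin (TCP) lies at the very end of the fingers, on their centre line; the grasp point (between the pads) lies 19 mm behind it; z points along the fingers, y is the line along which they close (so a half turn about z gives the same grasp; the last joint's range is limited). The gripper opens to 85 mm and grips with 20 to 120 N. Pads are 22 mm wide; open, the fingers measure 114 mm over their backs; the gripper's body (76 mm by 85 mm) begins 54 mm behind the grasp point. The pads swing forward as they close: fully open they stand 13 mm farther back than shut.
Start: joints at [58.023, 21.807, 74.336, -0, 83.858, -12.336], TCP at [0.185, 0.518, 0.231] pointing down, gripper open.
Joint ranges: [-178.18, 178.18], [-50.72, 133.34], [12.68, 142.11], [-81.47, 261.47], [9.98, 163.14], [-165.26, 165.26]. Speed limits (degrees/s): [136.94, 136.94, 180, 180, 180, 180].

## Interface

Orientations are given as a 3x3 rotation matrix whose columns are the frame's x, y, z axes.
In Python, from rig import env gives the robot as it stands.
- The arm moves only by the tool move_arm, never from a script. Its argument "plan" is a list of rows, each a list of 7 numbers: the turn, a rotation vector about the tool's x, y, z in degrees, then the shift along the tool's x, y, z in cm, then the gripper command: -1 is shut, 1 is fully open, values between are in proportion. In form: [[ax, ay, az, tx, ty, tz, jaw], ...]. A call has 1 to 5 rows; each row is the pose to reach, as a shift and turn from the pose commanded when the call began, along the tool's axes at that moment; what a row does not reach only later rows make up. A row lasts 1/10 s, in which the tool goes at most 50 mm and 8.59 degrees, less where a joint would pass 70% of its speed; a pose out of reach is approached as far as the arm can. A call with a gripper value outside its range is refused whole. The fingers move at their own pace and stop on an object; "squeeze" is the grip in N (left out, the last holds). Time passes only in rows, so rows that repeat a pose let the fingers close. It gives the time, the measured TCP pose, the force, the opening and the grip force at its end, in the units of the state.
- env.observe(): the state, without advancing time (a new reading comes with each control period).
- env.get_image(name): name is "side" or "top" or "wrist"; returns a dict with "color" (420x560x3 uint8, red, green, blue), "fov_y" (degrees; the focal length in pixels is half the picture's height over the tangent of half this angle, whatever the lens; pixels are square), "cx", "cy" (the principal point, pixels), "distortion" ([k1, k2, p1, p2, k3] as OpenCV has them; the pictures are not rectified), "R" (3x3) and "t" (3): a world point X has camera coordinates R X + t. Camera axes: x right, y down, z forward; pixel columns grow to the right and rows downward; lengths in m; the calibration is good to about 2 mm. A picture is of the moment at which its call begins. There is no depth.
- env.close_job(): hands the job in; it is judged then, once.
Trained networks look in a picture, given as the dict that the camera call returned (one of the last four; its "shot" number tells which), for a name from the list of things; names that differ only in an ending like _2 or _b are one class to them, and where a whole thing is asked for, a point or a joint stands for the part that bears it (a point fixed in the world has none). Each returns a list of dicts, best first, with "conf" (0 to 1); they miss things now and then, are a little off and sometimes report something else, mostly with a low value. They report only what shows in the picture. A call takes as long as a camera call. They do not tell look-alikes from the thing itself.
- env.outline_of(target, picture): "mask" (420x560 bool, what is visible of it) and "bbox" ([centre column, centre row, width, height] in pixels, round what is visible of it).
- env.tip_of(target, picture): "pixel" ([column, row] in pixels: a listed point, or the origin of a listed thing).
The state is a dict: "time_s": time; "q": joint angles; "qvel": joint speeds; "joint_efforts": joint torques, N m; "position": TCP position; "tool_rot": TCP orientation; "ft_force": force on the tool from outside, world axes, zero at the start; "wrist_torque": the same for the moment, N m; "grip_width": finger opening in m; "gripper_force": force on a finger pad.
Only numpy, scipy, OpenCV 4.12 (cv2) and the standard library are available. Lean on these libraries where they do the work, as an engineer would, in place of code of your own. Each camera call takes 0.05 s, during which the arm holds its last target. There are 200 camera calls.

## Working session

There is one attempt and no reset: what is moved stays moved. The work goes in short steps, Python scripts to look and compute and a tool call to move; the robot and the scene stay as the last step left them, time stands still between calls to the robot, and variables do not carry over. Pictures are saved under pics/ and viewed, at most 14 in all, crops included, and the job is handed in when it is done.

Besides the shell and the picture viewer there is one more tool, called after "Call:" in YAML: its name, and indented under it one key for each argument. move_arm: Moves the arm, as the interface text tells. Its arguments: {"type":"object","properties":{"plan":{"type":"array"},"squeeze":{"type":"number"}},"required":["plan"]}

```bash
mkdir -p pics; ls; cat > h.py <<'E'
import numpy as np,cv2
from rig import env
def K(p):
    f=p["color"].shape[0]/2/np.tan(np.radians(p["fov_y"])/2)
    return np.array([[f,0,p["cx"]],[0,f,p["cy"]],[0,0,1.]])
def ray(p,uv):
    u=cv2.undistortPoints(np.array([[uv]],float),K(p),np.array(p["distortion"],float))[0,0]
    R=np.array(p["R"]);t=np.array(p["t"])
    return -R.T@t, R.T@np.array([u[0],u[1],1])
def atz(p,uv,z):
    c,d=ray(p,uv); return c+d*(z-c[2])/d[2]
def proj(p,X):
    return cv2.projectPoints(np.array(X,float).reshape(-1,3),cv2.Rodrigues(np.array(p["R"],float))[0],np.array(p["t"],float),K(p),np.array(p["distortion"],float))[0][:,0]
def tri(obs):
    A=np.zeros((3,3));b=np.zeros(3)
    for p,uv in obs:
        c,d=ray(p,uv);d=d/np.linalg.norm(d);M=np.eye(3)-np.outer(d,d);A+=M;b+=M@c
    return np.linalg.solve(A,b)
def save(p,n): cv2.imwrite("pics/"+n,p["color"][:,:,::-1])
E
cat > a.py <<'E'
from h import *
np.set_printoptions(precision=3,suppress=True)
s=env.observe();print(s)
P={n:env.get_image(n) for n in("top","side")}
Z=dict(slim_bottle_mid=.04,medium_bottle_mid=.04,wide_bottle_mid=.04,square_bottle_mid=.04,small_jar_mid=.025,large_jar_mid=.03,small_stand=0,medium_stand=0,large_stand=0,square_stand=0)
for n,p in P.items():
    save(p,n+"0.png")
    print(n,-np.array(p["R"]).T@p["t"])
    for k,z in Z.items():
        print(k,[(np.round(d["pixel"]),round(d["conf"],2),atz(p,d["pixel"],z)[:2]) for d in env.tip_of(k,p)[:4]])
E
python3 a.py
```

```text
pics
{'time_s': 0.0, 'q': array([ 58.024,  21.842,  74.385,  -0.001,  83.859, -12.334]), 'qvel': array([ 0.021,  0.09 ,  0.053, -0.036, -0.006, -0.028]), 'joint_efforts': array([  0.001, -44.845, -23.128,  -0.   ,   0.005,   0.   ]), 'position': array([0.185, 0.518, 0.231]), 'tool_rot': array([[-0.942,  0.336, -0.001],
       [ 0.336,  0.942, -0.001],
       [ 0.   , -0.001, -1.   ]]), 'ft_force': array([0.022, 0.303, 0.344]), 'wrist_torque': array([ 0.003, -0.014, -0.015]), 'gripper_force': 0.0, 'grip_width': 0.0850926038479726}
top [0.282 0.029 1.105]
slim_bottle_mid [(array([ 98., 228.]), 0.69, array([0.466, 0.492])), (array([ 94., 206.]), 0.61, array([0.52 , 0.511])), (array([143., 205.]), 0.56, array([0.53 , 0.386])), (array([120., 208.]), 0.51, array([0.52 , 0.444]))]
medium_bottle_mid [(array([266., 166.]), 0.82, array([0.655, 0.08 ]))]
wide_bottle_mid [(array([458., 239.]), 0.76, array([ 0.491, -0.414]))]
square_bottle_mid [(array([326., 173.]), 0.77, array([ 0.645, -0.077]))]
small_jar_mid [(array([407., 280.]), 0.57, array([ 0.382, -0.29 ])), (array([326., 168.]), 0.3, arra
[... 629 characters left out ...]
, 0.59, array([0.464, 0.491])), (array([262., 355.]), 0.57, array([0.516, 0.442]))]
medium_bottle_mid [(array([230., 232.]), 0.86, array([0.662, 0.081]))]
wide_bottle_mid [(array([305., 136.]), 0.83, array([ 0.494, -0.417]))]
square_bottle_mid [(array([243., 197.]), 0.63, array([ 0.653, -0.07 ]))]
small_jar_mid [(array([336., 162.]), 0.66, array([ 0.38 , -0.301]))]
large_jar_mid [(array([307., 249.]), 0.76, array([0.444, 0.106]))]
small_stand [(array([226., 302.]), 0.63, array([0.633, 0.287]))]
medium_stand [(array([321., 311.]), 0.62, array([0.393, 0.282]))]
large_stand [(array([273., 167.]), 0.69, array([ 0.591, -0.279]))]
square_stand [(array([314., 203.]), 0.69, array([ 0.437, -0.116]))]
```

View pics/top0.png

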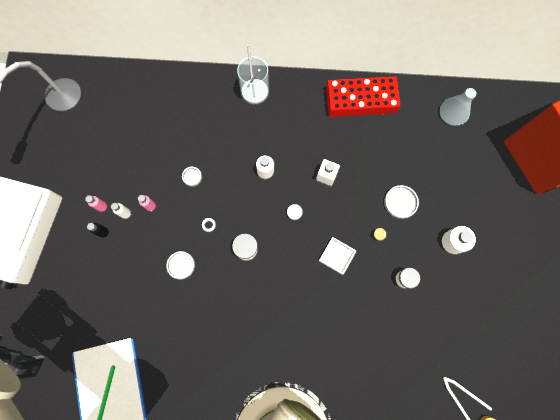

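View pics/side0.png

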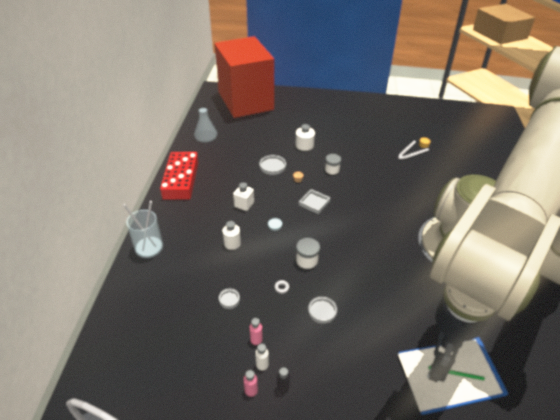

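The white slim bottle is the middle of the coloured group at top (120,208), side (262,355). The pink and black ones next to it are look-alikes. The other three bottles, the stands and the jars (top (245,247) and (408,278)) agree with the network's hits.

```bash
cat > b.py <<'E'
from h import *
np.set_printoptions(precision=4,suppress=True)
P={n:env.get_image(n) for n in("top","side","wrist")}
hint=dict(slim_bottle_mid=(.518,.443,.04))
for k in "slim_bottle_mid medium_bottle_mid wide_bottle_mid square_bottle_mid small_stand medium_stand large_stand square_stand".split():
    o=[];o2=[]
    for n in("top","side"):
        p=P[n]
        T=env.tip_of(k,p);B=env.outline_of(k,p)
        if k in hint:
            h=proj(p,hint[k])[0]
            T.sort(key=lambda d:np.hypot(*(np.array(d["pixel"])-h)));B.sort(key=lambda d:np.hypot(*(np.array(d["bbox"][:2])-h)))
        o.append((p,T[0]["pixel"]))
        if B: 
            o2.append((n,np.array(B[0]["bbox"])))
            c=cv2.findContours(B[0]["mask"].astype(np.uint8),0,2)[0]
            if "square" in k: print(n,cv2.minAreaRect(max(c,key=len)))
    print(k,tri(o),[atz(p,u,.04 if "bottle" in k else 0)[:2] for p,u in o],o2)
p=P["wrist"];save(p,"w0.png");R=np.array(p["R"]);s=env.observe()
Tr=s["tool_rot"]; print("cam in tool: R",(R@Tr),"pos",Tr.T@(-R.T@p["t"]-s["position"]),p["fov_y"])
E
python3 b.py
```

```text
slim_bottle_mid [0.5191 0.4496 0.0426] [array([0.5188, 0.4507]), array([0.5203, 0.448 ])] [('top', array([120. , 210.9,  22.9,  13.3])), ('side', array([262.1, 355.8,  15.5,  26.5]))]
medium_bottle_mid [0.6619 0.0864 0.0298] [array([0.6532, 0.0862]), array([0.6643, 0.0937])] [('top', array([267.8, 167.8,  19.9,  24.4])), ('side', array([232.6, 235.2,  16.3,  30.3]))]
wide_bottle_mid [ 0.4972 -0.4305  0.0192] [array([ 0.4925, -0.4216]), array([ 0.4962, -0.4009])] [('top', array([459.8, 238.2,  40.5,  27.9])), ('side', array([303.6, 137.6,  19.1,  29.8]))]
top ((191.0, 176.5), (21.0, 20.0), 90.0)
side ((243.49996948242188, 197.49998474121094), (21.355958938598633, 24.12946128845215), 33.6900634765625)
square_bottle_mid [ 0.6567 -0.0814  0.0353] [array([ 0.6466, -0.08  ]), array([ 0.6637, -0.0797])] [('top', array([190.4, 177.3,  20.5,  24. ])), ('side', array([242.4, 195.9,  22.5,  26.7]))]
small_stand [0.5223 0.1935 0.3702] [array([0.6272, 0.2766]), array([ 0.6001, -0.2721])] [('top', array([188.8, 175.8,  20.8,  22.9])), ('side', array([230.3, 299.9,  22.6,  20.5]))]
medium_stand [0.
[... 199 characters left out ...]
94] [array([ 0.5935, -0.2781]), array([ 0.6043, -0.2721])] [('top', array([401.6, 200.7,  37.1,  36.6])), ('side', array([272.7, 164.4,  26.6,  18.8]))]
top ((337.1307678222656, 255.64614868164062), (28.155881881713867, 28.52798843383789), 29.744882583618164)
side ((314.1293640136719, 201.1983184814453), (27.180435180664062, 20.746417999267578), 23.198591232299805)
square_stand [ 0.4356 -0.1137 -0.0105] [array([ 0.4322, -0.1121]), array([ 0.4374, -0.103 ])] [('top', array([337.9, 256.4,  40.1,  35.1])), ('side', array([312.8, 201.4,  31.5,  21.7]))]
cam in tool: R [[ 0.0003  1.      0.0006]
 [-0.9623  0.0005 -0.2718]
 [-0.2718 -0.0005  0.9623]] pos [ 0.0682 -0.0003 -0.1416] 62.02831791022355
```

```bash
cat >> h.py <<'E'
def now():
    s=env.observe();T=s["tool_rot"];return np.array(s["position"]),np.degrees(np.arctan2(T[1,1],T[0,1]))
def route(*wps,maxd=21.,maxa=38.):
    """waypoints (x,y,z,yaw of tool y); prints per call: turn about tool z [deg], shift tool x y z [cm]"""
    p,a=now();print("at",np.round(p,4),round(a,1))
    for w in wps:
        tp=np.array(w[:3]);ta=w[3];da=(ta-a+90)%180-90
        n=max(1,int(np.ceil(max(np.linalg.norm(tp-p)*100/maxd,abs(da)/maxa))));ta=a+da
        for i in range(n):
            r=np.radians(a);y=np.array([np.cos(r),np.sin(r),0]);x=np.array([-y[1],y[0],0])
            d=(tp-p)/(n-i)*100;sh=np.round([d@x,d@y,-d[2]],1);tz=round(-(ta-a)/(n-i),0)
            print(f"[0,0,{tz:g},{sh[0]:g},{sh[1]:g},{sh[2]:g}]")
            p=p+(sh[0]*x+sh[1]*y)/100-[0,0,sh[2]/100];a-=tz
E
python3 -c "
from h import *
route((.51,.43,.24,11))"
```

```text
at [0.1849 0.518  0.2313] 70.4
[0,0,30,-16.8,1.3,-0.4]
[0,0,29,-13.9,9.6,-0.5]
```

Call:
move_arm:
  plan:
    - [0, 0, 30, -16.8, 1.3, -0.4, 0.15]
    - [0, 0, 30, -16.8, 1.3, -0.4, 0.15]
    - [0, 0, 30, -16.8, 1.3, -0.4, 0.15]
    - [0, 0, 30, -16.8, 1.3, -0.4, 0.15]
    - [0, 0, 30, -16.8, 1.3, -0.4, 0.15]
  squeeze: 30

```text
time_s: 3.35
position: [0.3499, 0.4728, 0.2348]
tool_rot: [[-0.644, 0.765, 0.0], [0.765, 0.644, -0.0], [-0.0, -0.0, -1.0]]
ft_force: [-0.7, 0.2, -0.1]
grip_width: 0.0492
gripper_force: 0.0
```

Call:
move_arm:
  plan:
    - [0, 0, 29, -13.9, 9.6, -0.5, 0.15]
    - [0, 0, 29, -13.9, 9.6, -0.5, 0.15]
    - [0, 0, 29, -13.9, 9.6, -0.5, 0.15]
    - [0, 0, 29, -13.9, 9.6, -0.5, 0.15]
    - [0, 0, 29, -13.9, 9.6, -0.5, 0.15]

```text
time_s: 3.85
position: [0.512, 0.4295, 0.2394]
tool_rot: [[-0.196, 0.981, -0.001], [0.981, 0.196, -0.0], [-0.0, -0.001, -1.0]]
ft_force: [0.2, 0.3, -1.1]
grip_width: 0.0495
gripper_force: 0.0
```

```bash
cat > look.py <<'E'
import sys
from h import *
np.set_printoptions(precision=4,suppress=True)
# look.py picname name...   : wrist picture, tip & outline-based positions
p=env.get_image("wrist");save(p,sys.argv[1]);print(now(),env.observe()["grip_width"])
for k in sys.argv[2:]:
    z=.04 if "bottle" in k else 0
    for d in env.tip_of(k,p)[:4]: print(k,"tip",np.round(d["pixel"]),round(d["conf"],2),atz(p,d["pixel"],z)[:2])
    for d in env.outline_of(k,p)[:4]:
        b=np.array(d["bbox"]);c=max(cv2.findContours(d["mask"].astype(np.uint8),0,2)[0],key=len)
        G=np.array([atz(p,q[0],.016)[:2] for q in c]).astype(np.float32)
        if "stand" in k: print(k,"rim rect",cv2.minAreaRect(G*1000),"circ",cv2.minEnclosingCircle(G*1000))
        print(k,"box",np.round(b),round(d["conf"],2))
E
python3 look.py w1.png slim_bottle_mid small_stand
```

```text
(array([0.5103, 0.4302, 0.2398]), np.float64(11.457286135795286)) 0.04887084049569588
slim_bottle_mid tip [318. 110.] 0.71 [0.5319 0.5089]
slim_bottle_mid tip [299. 239.] 0.68 [0.5417 0.3797]
slim_bottle_mid tip [290. 176.] 0.6 [0.5185 0.4425]
slim_bottle_mid box [289. 173.  32.  34.] 0.86
slim_bottle_mid box [320. 108.  31.  31.] 0.62
slim_bottle_mid box [296. 236.  24.  47.] 0.59
slim_bottle_mid box [243. 112.  37.  31.] 0.58
small_stand tip [348. 319.] 0.71 [0.6285 0.2744]
small_stand rim rect ((609.101806640625, 275.3836364746094), (18.043106079101562, 53.48234558105469), 26.484928131103516) circ ((613.4395751953125, 277.5449523925781), 26.75750160217285)
small_stand box [335. 322.  20.  36.] 0.96
small_stand rim rect ((389.1172790527344, 287.6766662597656), (77.50547790527344, 63.068634033203125), 50.80070877075195) circ ((391.1822204589844, 285.9576110839844), 39.10432052612305)
small_stand box [154. 283.  62.  56.] 0.6
```

View pics/w1.png

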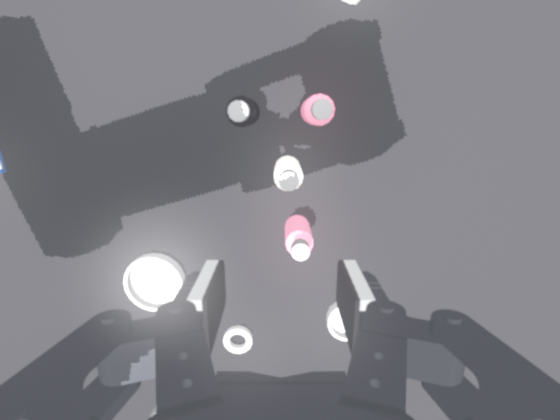

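```bash
python3 -c "
from h import *
p=env.get_image('wrist')
print(atz(p,(289,181),.08),atz(p,(154,280),.016),atz(p,(299,251),.08))
route((.5185,.4425,.11,11),(.5185,.4425,.022,11))"
```

```text
[0.51401897 0.44550387 0.08      ] [0.38810777 0.28926507 0.016     ] [0.53670065 0.38306614 0.08      ]
at [0.5092 0.4309 0.2408] 11.5
[0,0,1,1,1.1,13.1]
[0,0,-0,-0,0,8.8]
```

Call:
move_arm:
  plan:
    - [0, 0, 0, 1.2, 1.0, 6, 0.15]
    - [0, 0, 0, 1.2, 1.0, 13, 0.15]
    - [0, 0, 0, 1.2, 1.0, 13, 0.15]
    - [0, 0, 0, 1.2, 1.0, 16, 0.15]
    - [0, 0, 0, 1.2, 1.0, 19, 0.15]

```text
time_s: 4.65
position: [0.5171, 0.4443, 0.0494]
tool_rot: [[-0.199, 0.98, 0.0], [0.98, 0.199, 0.0], [0.0, 0.0, -1.0]]
ft_force: [0.6, -0.3, -0.5]
grip_width: 0.049
gripper_force: 0.0
```

Call:
move_arm:
  plan:
    - [0, 0, 0, 0, 0, 2.8, 0.15]
    - [0, 0, 0, 0, 0, 2.8, -0.6]
    - [0, 0, 0, 0, 0, 2.8, -0.6]
    - [0, 0, 0, 0, 0, 2.8, -0.6]
    - [0, 0, 0, 0, 0, 2.8, -0.6]
  squeeze: 30

```text
time_s: 5.15
position: [0.5186, 0.4442, 0.0242]
tool_rot: [[-0.197, 0.98, 0.002], [0.98, 0.197, 0.001], [0.001, 0.003, -1.0]]
ft_force: [-0.5, 0.4, -0.6]
grip_width: 0.0272
gripper_force: 29.5
```

Call:
move_arm:
  plan:
    - [0, 0, 0, 0, 0, -4, -0.6]
    - [0, 0, 0, 0, 0, -9, -0.6]
    - [0, 0, 0, 0, 0, -14, -0.6]
    - [0, 0, 0, -4, 1, -15, -0.6]
    - [0, 0, 0, -8, 2, -16, -0.6]

```text
time_s: 5.65
position: [0.5536, 0.3693, 0.1855]
tool_rot: [[-0.199, 0.98, 0.004], [0.98, 0.199, 0.002], [0.001, 0.005, -1.0]]
ft_force: [0.5, -0.7, -1.7]
grip_width: 0.0271
gripper_force: 29.8
```

Call:
move_arm:
  plan:
    - [0, 0, 0, -4.5, 1, 0, -0.6]
    - [0, 0, 0, -9, 2.5, 0, -0.6]
    - [0, 0, 0, -13, 4, 0, -0.6]
    - [0, 0, 0, -17, 5, 0, -0.6]
    - [0, 0, 0, -17, 5, 0, -0.6]

```text
time_s: 6.15
position: [0.6381, 0.2077, 0.1831]
tool_rot: [[-0.191, 0.982, 0.002], [0.982, 0.191, -0.001], [-0.001, 0.002, -1.0]]
ft_force: [-0.9, 0.5, -0.2]
grip_width: 0.0275
gripper_force: 29.8
```

```bash
python3 look.py w2.png small_stand slim_bottle_mid
```

```text
(array([0.6369, 0.2102, 0.1831]), np.float64(11.150665403703858)) 0.027254254739614382
small_stand tip [282. 113.] 0.8 [0.6266 0.2779]
small_stand rim rect ((625.830078125, 278.0086669921875), (50.468074798583984, 50.31952667236328), 11.068002700805664) circ ((625.7754516601562, 277.9496765136719), 25.999174118041992)
small_stand box [279. 112.  59.  62.] 0.65
slim_bottle_mid tip [278. 297.] 0.7 [0.6541 0.1188]
slim_bottle_mid box [282. 305.  83. 147.] 0.59
```

View pics/w2.png

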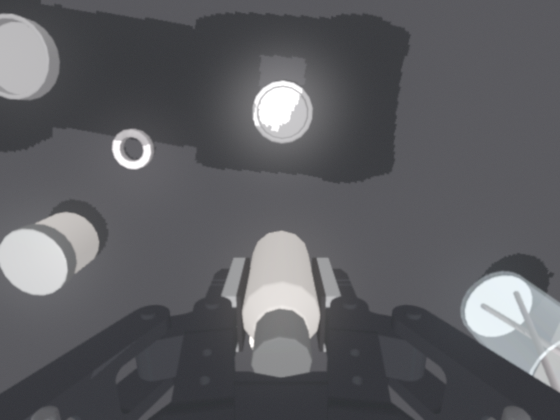

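Call:
move_arm:
  plan:
    - [0, 0, 0, 4, 0.2, 0, -0.6]
    - [0, 0, 0, 7.1, 0.3, 4, -0.6]
    - [0, 0, 0, 7.1, 0.3, 8, -0.6]
    - [0, 0, 0, 7.1, 0.3, 12, -0.6]
    - [0, 0, 0, 7.1, 0.3, 12.2, -0.6]

```text
time_s: 6.9
position: [0.6215, 0.2834, 0.0552]
tool_rot: [[-0.199, 0.98, -0.01], [0.98, 0.199, -0.003], [-0.001, -0.01, -1.0]]
ft_force: [-0.7, 0.1, 0.4]
grip_width: 0.0271
gripper_force: 29.8
```

```bash
python3 look.py w3.png small_stand; python3 -c "
from h import *
for n in('side','top'):
    p=env.get_image(n);save(p,n+'1.png');u=proj(p,(.627,.279,.03))[0].astype(int);c=p['color'][u[1]-40:u[1]+40,u[0]-50:u[0]+50,::-1];cv2.imwrite(f'pics/{n}c1.png',cv2.resize(c,None,fx=5,fy=5,interpolation=3))
a=cv2.imread('pics/sidec1.png');b=cv2.imread('pics/w3.png');cv2.imwrite('pics/m1.png',np.hstack([cv2.resize(a,(400,320)),cv2.resize(b,(400,320))]))"
```

```text
(array([0.6233, 0.2835, 0.0584]), np.float64(11.448274040490146)) 0.026745740796610084
small_stand tip [286. 243.] 0.86 [0.6255 0.2791]
small_stand rim rect ((624.4944458007812, 290.68487548828125), (50.498985290527344, 33.93550109863281), 8.723836898803711) circ ((625.887451171875, 281.8068542480469), 25.962465286254883)
small_stand box [284. 234.  93.  62.] 0.76
small_stand rim rect ((629.43994140625, 243.53741455078125), (45.49557876586914, 96.89359283447266), 13.400428771972656) circ ((629.8248291015625, 243.61712646484375), 48.46181869506836)
small_stand box [283. 305.  82. 146.] 0.18
```

View pics/m1.png

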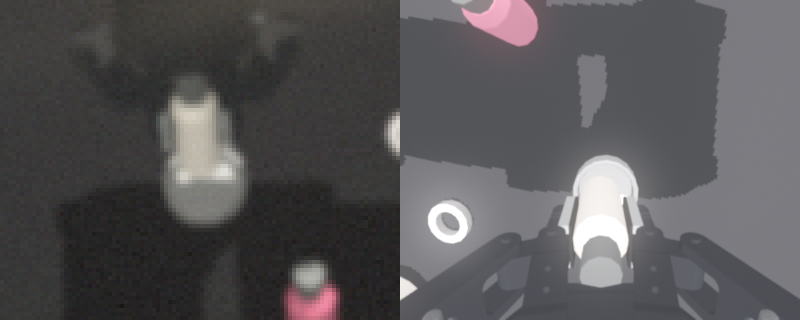

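Call:
move_arm:
  plan:
    - [0, 0, 0, -0.3, 0.2, 0.5, -0.6]
    - [0, 0, 0, -0.3, 0.2, 2, -0.6]
    - [0, 0, 0, -0.3, 0.2, 2.7, -0.6]
    - [0, 0, 0, -0.3, 0.2, 3, -0.6]
    - [0, 0, 0, -0.3, 0.2, 3.1, -0.6]

```text
time_s: 7.65
position: [0.6272, 0.28, 0.0285]
tool_rot: [[-0.197, 0.98, -0.001], [0.98, 0.197, -0.0], [-0.0, -0.001, -1.0]]
ft_force: [-0.5, -0.3, -0.4]
grip_width: 0.0268
gripper_force: 29.8
```

Call:
move_arm:
  plan:
    - [0, 0, 0, 0, 0, 0.1, -0.6]
    - [0, 0, 0, 0, 0, 0.1, -0.6]

```text
time_s: 7.85
position: [0.6275, 0.2801, 0.0285]
tool_rot: [[-0.197, 0.98, 0.0], [0.98, 0.197, 0.0], [0.0, 0.0, -1.0]]
ft_force: [0.3, 0.2, -0.4]
grip_width: 0.0274
gripper_force: 29.8
```

Call:
move_arm:
  plan:
    - [0, 0, 0, 0, 0, 0.1, -0.6]
    - [0, 0, 0, 0, 0, 0.1, -0.6]
    - [0, 0, 0, 0, 0, 0.1, -0.6]

```text
time_s: 8.15
position: [0.6275, 0.2801, 0.0274]
tool_rot: [[-0.197, 0.98, 0.0], [0.98, 0.197, 0.0], [0.0, 0.0, -1.0]]
ft_force: [-0.3, -0.5, -0.5]
grip_width: 0.0272
gripper_force: 29.8
```

Call:
move_arm:
  plan:
    - [0, 0, 0, 0, 0, 0.1, -0.6]
    - [0, 0, 0, 0, 0, 0.1, -0.6]
    - [0, 0, 0, 0, 0, 0.1, -0.6]

```text
time_s: 8.45
position: [0.6276, 0.2801, 0.0266]
tool_rot: [[-0.197, 0.98, 0.0], [0.98, 0.197, 0.0], [0.0, 0.0, -1.0]]
ft_force: [-0.2, -0.1, 1.9]
grip_width: 0.0272
gripper_force: 29.9
```

Call:
move_arm:
  plan:
    - [0, 0, 0, 0, 0, 0, 0.1]
    - [0, 0, 0, 0, 0, 0, 0.1]
    - [0, 0, 0, 0, 0, 0, 0.1]
    - [0, 0, 0, 0, 0, -3, 0.1]
    - [0, 0, 0, 0, 0, -7, 0.1]

```text
time_s: 8.95
position: [0.6264, 0.2797, 0.095]
tool_rot: [[-0.197, 0.98, -0.005], [0.98, 0.197, -0.001], [-0.0, -0.005, -1.0]]
ft_force: [0.2, -0.2, -0.1]
grip_width: 0.0472
gripper_force: 0.0
```

Call:
move_arm:
  plan:
    - [0, 0, 0, 0, 0, -5, 0.1]
    - [0, 0, 0, 0, 0, -10, 0.7]
    - [0, 0, 0, -5, 0, -12, 0.7]
    - [0, 0, 0, -10, -0.5, -12, 0.7]
    - [0, 0, 0, -14, -1, -12, 0.7]

```text
time_s: 9.45
position: [0.6454, 0.139, 0.2172]
tool_rot: [[-0.197, 0.98, 0.002], [0.98, 0.197, -0.0], [-0.001, 0.002, -1.0]]
ft_force: [0.6, 0.1, -1.0]
grip_width: 0.0727
gripper_force: 0.0
```

Call:
move_arm:
  plan:
    - [0, 0, 0, -5, -0.2, 0, 0.7]
    - [0, 0, 0, -8, -0.5, 0, 0.7]
    - [0, 0, 0, -8, -0.5, 0, 0.7]

```text
time_s: 9.75
position: [0.6565, 0.0573, 0.2161]
tool_rot: [[-0.192, 0.981, -0.0], [0.981, 0.192, -0.001], [-0.001, -0.0, -1.0]]
ft_force: [-0.5, 0.4, 0.4]
grip_width: 0.0725
gripper_force: 0.0
```

```bash
python3 look.py w4.png slim_bottle_mid small_stand medium_bottle_mid square_bottle_mid
```

```text
(array([0.6562, 0.0596, 0.2162]), np.float64(11.181817442575198)) 0.07280333329107999
medium_bottle_mid tip [288. 167.] 0.87 [0.6592 0.0815]
medium_bottle_mid box [288. 166.  54.  53.] 0.59
square_bottle_mid box [252. 316.  63.  78.] 0.79
square_bottle_mid box [ 57.  75. 100.  77.] 0.23
```

View pics/w4.png

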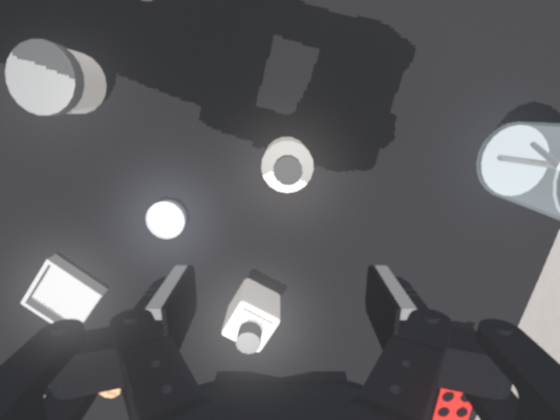

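```bash
python3 -c "
from h import *
p=env.get_image('wrist')
print(atz(p,(288,169),.08),atz(p,(288,167),.04)); route((.6592,.082,.02,11))"
```

```text
[0.6567698  0.09041245 0.08      ] [0.65836984 0.08658612 0.04      ]
at [0.656  0.0621 0.2163] 11.4
[0,0,0,1.9,0.7,19.6]
```

Call:
move_arm:
  plan:
    - [0, 0, 0, 1.5, 0.5, 0, 0.7]
    - [0, 0, 0, 2.1, 0.7, 4, 0.7]
    - [0, 0, 0, 2.1, 0.7, 8, 0.7]
    - [0, 0, 0, 2.1, 0.7, 11, 0.7]
    - [0, 0, 0, 2.1, 0.7, 11, 0.7]

```text
time_s: 10.75
position: [0.6568, 0.0846, 0.102]
tool_rot: [[-0.198, 0.98, -0.008], [0.98, 0.198, 0.001], [0.002, -0.008, -1.0]]
ft_force: [-1.3, 0.6, 0.2]
grip_width: 0.0728
gripper_force: 0.0
```

Call:
move_arm:
  plan:
    - [0, 0, 0, 0, 0, 4, 0.7]
    - [0, 0, 0, 0, 0, 7, 0.7]
    - [0, 0, 0, 0, 0, 8.6, 0.7]
    - [0, 0, 0, 0, 0, 8.6, 0.7]

```text
time_s: 11.15
position: [0.6586, 0.0841, 0.0198]
tool_rot: [[-0.197, 0.98, -0.002], [0.98, 0.197, 0.0], [0.001, -0.002, -1.0]]
ft_force: [-1.0, -0.5, -0.1]
grip_width: 0.0725
gripper_force: 0.0
```

Call:
move_arm:
  plan:
    - [0, 0, 0, 0, 0, 0, -0.2]
    - [0, 0, 0, 0, 0, 0, -0.2]
    - [0, 0, 0, 0, 0, 0, -0.2]
    - [0, 0, 0, 0, 0, 0, -0.2]
    - [0, 0, 0, 0, 0, 0, -0.2]
  squeeze: 35

```text
time_s: 11.65
position: [0.6599, 0.0836, 0.0229]
tool_rot: [[-0.197, 0.98, 0.004], [0.98, 0.197, 0.0], [-0.001, 0.004, -1.0]]
ft_force: [-1.3, 1.4, 6.2]
grip_width: 0.0455
gripper_force: 35.9
```

Call:
move_arm:
  plan:
    - [0, 0, 0, 0, 0, -2, -0.2]
    - [0, 0, 0, 0, 0, -6, -0.2]
    - [0, 0, 0, 0, 0, -11, -0.2]
    - [0, 0, 0, 0, 0, -16, -0.2]
    - [0, 0, 0, 2, -2, -18, -0.2]

```text
time_s: 12.15
position: [0.6379, 0.0977, 0.2064]
tool_rot: [[-0.195, 0.981, 0.011], [0.981, 0.195, -0.001], [-0.003, 0.01, -1.0]]
ft_force: [-0.5, 0.4, -1.6]
grip_width: 0.0452
gripper_force: 36.4
```

Call:
move_arm:
  plan:
    - [0, 0, 0, 2.5, -4, 0, -0.2]
    - [0, 0, 0, 5, -8, 0, -0.2]
    - [0, 0, 0, 7.5, -12, 0, -0.2]
    - [0, 0, 0, 10, -15.5, 0, -0.2]
    - [0, 0, 0, 12.5, -19, 0, -0.2]

```text
time_s: 12.65
position: [0.4226, 0.1847, 0.2013]
tool_rot: [[-0.197, 0.98, 0.002], [0.98, 0.197, 0.0], [0.0, 0.002, -1.0]]
ft_force: [0.2, 1.2, -1.0]
grip_width: 0.0451
gripper_force: 36.4
```

Call:
move_arm:
  plan:
    - [0, 0, 0, 1, -1, 0, -0.2]
    - [0, 0, 0, 1, -1, 0, -0.2]
    - [0, 0, 0, 1, -1, 0, -0.2]
    - [0, 0, 0, 1, -1, 0, -0.2]

```text
time_s: 13.05
position: [0.4138, 0.1916, 0.2005]
tool_rot: [[-0.196, 0.981, 0.001], [0.981, 0.196, -0.0], [-0.0, 0.001, -1.0]]
ft_force: [-0.1, -0.8, -1.7]
grip_width: 0.0451
gripper_force: 36.4
```

```bash
python3 look.py w5.png medium_stand; python3 look.py w5b.png medium_stand
```

```text
(array([0.4137, 0.1916, 0.2003]), np.float64(11.295454593009184)) 0.04525942811261328
medium_stand tip [274.  90.] 0.62 [0.3908 0.2803]
medium_stand rim rect ((389.2854919433594, 282.3168640136719), (69.3794174194336, 68.4874267578125), 11.279833793640137) circ ((389.30224609375, 281.5040588378906), 35.27244186401367)
medium_stand box [273.  86.  79.  84.] 0.7
(array([0.4131, 0.1917, 0.2001]), np.float64(11.311124749689721)) 0.04516317316396376
medium_stand tip [277.  87.] 0.94 [0.3915 0.2833]
medium_stand rim rect ((389.06671142578125, 281.83721923828125), (67.69975280761719, 68.3541030883789), 83.2232666015625) circ ((389.3485412597656, 281.6383361816406), 35.18061447143555)
medium_stand box [275.  87.  76.  83.] 0.73
```

View pics/w5b.png

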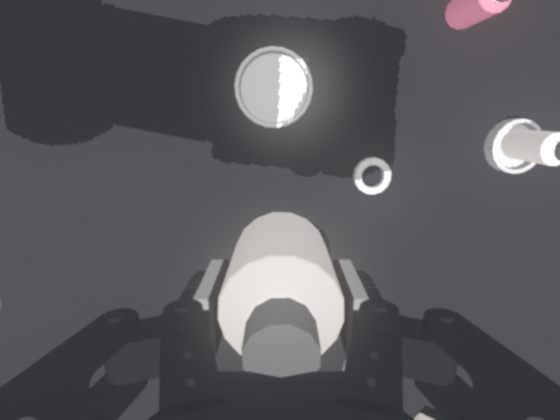

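Call:
move_arm:
  plan:
    - [0, 0, 0, 4.5, -0.3, 0, -0.2]
    - [0, 0, 0, 9.1, -0.7, 4, -0.2]
    - [0, 0, 0, 9.1, -0.7, 8, -0.2]
    - [0, 0, 0, 9.1, -0.7, 12, -0.2]
    - [0, 0, 0, 9.1, -0.7, 14, -0.2]

```text
time_s: 13.85
position: [0.3864, 0.2797, 0.0574]
tool_rot: [[-0.198, 0.98, -0.004], [0.98, 0.198, -0.002], [-0.001, -0.004, -1.0]]
ft_force: [0.1, -1.1, -1.2]
grip_width: 0.0454
gripper_force: 36.4
```

Call:
move_arm:
  plan:
    - [0, 0, 0, 0, 0, 0.2, -0.2]
    - [0, 0, 0, 0, 0, 0.2, -0.2]

```text
time_s: 14.05
position: [0.3882, 0.2799, 0.0587]
tool_rot: [[-0.197, 0.98, 0.0], [0.98, 0.197, 0.0], [0.0, 0.0, -1.0]]
ft_force: [-0.0, 0.3, -1.0]
grip_width: 0.0451
gripper_force: 36.4
```

```bash
python3 look.py w6.png medium_stand; python3 -c "
from h import *
p=env.get_image('side');u=proj(p,(.389,.282,.03))[0].astype(int);a=cv2.resize(p['color'][u[1]-32:u[1]+32,u[0]-40:u[0]+40,::-1],(400,320),interpolation=3)
b=cv2.imread('pics/w6.png');cv2.imwrite('pics/m2.png',np.hstack([a,cv2.resize(b,(400,320))]))"
```

```text
(array([0.3886, 0.2801, 0.0593]), np.float64(11.35040358593609)) 0.0452589466999386
medium_stand rim rect ((387.0702209472656, 294.05487060546875), (68.09680938720703, 47.976097106933594), 10.79132080078125) circ ((388.5393371582031, 284.523193359375), 34.71259307861328)
medium_stand box [283. 217. 121.  82.] 0.95
```

View pics/m2.png

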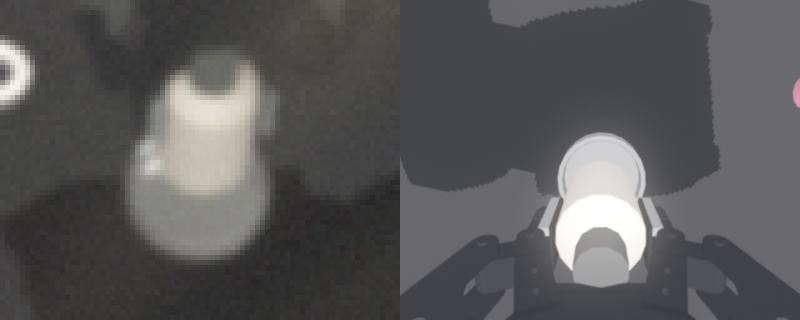

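Call:
move_arm:
  plan:
    - [0, 0, 0, 0.1, 0, 1, -0.2]
    - [0, 0, 0, 0.1, 0, 2, -0.2]
    - [0, 0, 0, 0.1, 0, 2.6, -0.2]
    - [0, 0, 0, 0.1, 0, 2.9, -0.2]
    - [0, 0, 0, 0.1, 0, 2.9, -0.2]

```text
time_s: 14.75
position: [0.3874, 0.2808, 0.0288]
tool_rot: [[-0.197, 0.98, -0.001], [0.98, 0.197, -0.0], [-0.0, -0.001, -1.0]]
ft_force: [-0.0, 0.1, -1.3]
grip_width: 0.045
gripper_force: 36.5
```

Call:
move_arm:
  plan:
    - [0, 0, 0, 0, 0, 0.1, -0.2]
    - [0, 0, 0, 0, 0, 0.1, -0.2]
    - [0, 0, 0, 0, 0, 0.1, -0.2]

```text
time_s: 15.05
position: [0.3877, 0.2809, 0.0285]
tool_rot: [[-0.197, 0.98, 0.0], [0.98, 0.197, 0.0], [0.0, 0.0, -1.0]]
ft_force: [0.0, 0.0, -2.0]
grip_width: 0.0452
gripper_force: 36.5
```

Call:
move_arm:
  plan:
    - [0, 0, 0, 0, 0, 0.1, -0.2]
    - [0, 0, 0, 0, 0, 0.1, -0.2]
    - [0, 0, 0, 0, 0, 0.1, -0.2]

```text
time_s: 15.35
position: [0.3877, 0.2809, 0.0278]
tool_rot: [[-0.197, 0.98, 0.001], [0.98, 0.197, 0.0], [0.0, 0.001, -1.0]]
ft_force: [-2.2, -0.5, 5.3]
grip_width: 0.045
gripper_force: 36.9
```

Call:
move_arm:
  plan:
    - [0, 0, 0, 0, 0, 0, 0.5]
    - [0, 0, 0, 0, 0, 0, 0.5]
    - [0, 0, 0, 0, 0, 0, 0.5]
    - [0, 0, 0, 0, 0, -2, 0.5]
    - [0, 0, 0, 0, 0, -6, 0.5]

```text
time_s: 15.85
position: [0.3864, 0.2803, 0.0861]
tool_rot: [[-0.197, 0.98, -0.005], [0.98, 0.197, -0.002], [-0.001, -0.006, -1.0]]
ft_force: [1.1, -0.5, -0.2]
grip_width: 0.0641
gripper_force: 0.0
```

Call:
move_arm:
  plan:
    - [0, 0, 0, 0, 0, -4, 0.5]
    - [0, 0, 0, 0, 0, -8, 0.7]
    - [0, 0, 0, 0, 0, -13, 0.7]
    - [0, 0, 0, -4, 2, -14, 0.7]
    - [0, 0, 0, -8, 4, -14, 0.7]

```text
time_s: 16.35
position: [0.4435, 0.2102, 0.2298]
tool_rot: [[-0.2, 0.98, 0.005], [0.98, 0.2, 0.001], [0.0, 0.005, -1.0]]
ft_force: [0.8, 0.3, 0.3]
grip_width: 0.0724
gripper_force: 0.0
```

```bash
python3 -c "
from h import *
route((.65,-.095,.235,11))"
```

```text
at [0.4435 0.2102 0.2298] 11.5
[0,0,0,-17,7.1,-0.3]
[0,0,1,-17,7,-0.2]
```

Call:
move_arm:
  plan:
    - [0, 0, 0, -4.5, 2, 0, 0.7]
    - [0, 0, 0, -9, 4, 0, 0.7]
    - [0, 0, 0, -13.5, 5.6, 0, 0.7]
    - [0, 0, 0, -17, 7.1, 0, 0.7]
    - [0, 0, 0, -17, 7.1, 0, 0.7]

```text
time_s: 16.85
position: [0.5476, 0.0538, 0.2265]
tool_rot: [[-0.192, 0.981, -0.0], [0.981, 0.192, -0.001], [-0.001, -0.0, -1.0]]
ft_force: [0.4, 1.2, -0.4]
grip_width: 0.0725
gripper_force: 0.0
```

Call:
move_arm:
  plan:
    - [0, 0, 0, -4.5, 2, 0, 0.7]
    - [0, 0, 0, -9, 4, 0, 0.7]
    - [0, 0, 0, -13.5, 5.6, 0, 0.7]
    - [0, 0, 0, -17, 7, 0, 0.7]
    - [0, 0, 0, -17, 7, 0, 0.7]

```text
time_s: 17.35
position: [0.6489, -0.0987, 0.2257]
tool_rot: [[-0.193, 0.981, -0.001], [0.981, 0.193, -0.0], [0.0, -0.001, -1.0]]
ft_force: [0.6, 0.9, -0.4]
grip_width: 0.0724
gripper_force: 0.0
```

Call:
move_arm:
  plan:
    - [0, 0, 0, 0, 0, 0, 0.7]
    - [0, 0, 0, 0, 0, 0, 0.7]

```text
time_s: 17.55
position: [0.6473, -0.0939, 0.2275]
tool_rot: [[-0.198, 0.98, -0.0], [0.98, 0.198, 0.0], [0.0, -0.0, -1.0]]
ft_force: [0.3, -0.0, 0.1]
grip_width: 0.0728
gripper_force: 0.0
```

```bash
python3 look.py w7.png square_bottle_mid square_stand medium_stand
```

```text
(array([ 0.6473, -0.0938,  0.2277]), np.float64(11.44379970764097)) 0.0724503485215673
square_bottle_mid tip [289. 177.] 0.73 [ 0.6527 -0.0801]
square_bottle_mid box [291. 180.  66.  67.] 0.95
square_stand tip [ 85. 163.] 0.96 [ 0.4374 -0.1144]
square_stand tip [ 28. 305.] 0.19 [ 0.3723 -0.3048]
square_stand rim rect ((440.40386962890625, -114.67097473144531), (76.26068878173828, 75.04984283447266), 62.944332122802734) circ ((440.9443054199219, -114.46876525878906), 51.77112579345703)
square_stand box [ 83. 163.  96.  98.] 0.74
```

View pics/w7.png

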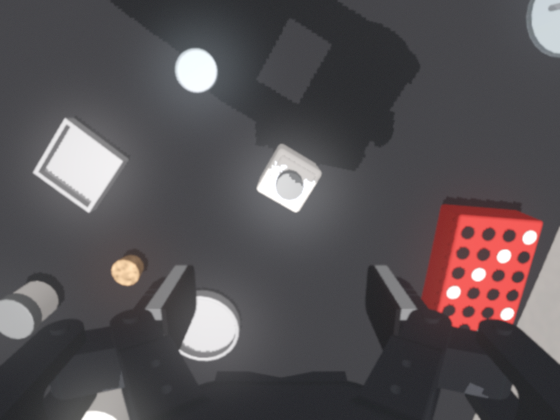

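```bash
cat > fit.py <<'E'
from h import *
from scipy.optimize import minimize
def fit(name,a,h,x0,p,near=None):
    B=env.outline_of(name,p); m=min(B,key=lambda d:np.hypot(*(np.array(d["bbox"][:2])-proj(p,(*x0,h/2))[0])))["mask"].astype(np.uint8)
    m=cv2.resize(m,None,fx=4,fy=4,interpolation=0)
    def cost(v):
        r=np.radians(v[2]);R=np.array([[np.cos(r),-np.sin(r)],[np.sin(r),np.cos(r)]])
        q=(np.array([[1,1],[1,-1],[-1,-1],[-1,1]])*a/2)@R.T+np.array(v[:2])/1000
        X=[(*c,z) for c in q for z in(0,h)]
        if h>.05: X+=[(v[0]/1000+.012*np.cos(t),v[1]/1000+.012*np.sin(t),.08) for t in np.linspace(0,6.28,16)]
        k=np.zeros_like(m);P=proj(p,X)*4+1.5
        body=cv2.convexHull(P[:8].astype(np.int32));cv2.fillConvexPoly(k,body,1)
        if h>.05: cv2.fillConvexPoly(k,cv2.convexHull(P[8:].astype(np.int32)),1)
        return -(k&m).sum()/(k|m).sum()
    best=min((minimize(cost,[x0[0]*1000,x0[1]*1000,t],method="Nelder-Mead",options=dict(initial_simplex=[[x0[0]*1000+i,x0[1]*1000+j,t+k] for i,j,k in((0,0,0),(6,0,0),(0,6,0),(0,0,12))])) for t in(0,22,45,67)),key=lambda r:r.fun)
    return best.x,best.fun
if __name__=="__main__":
    for i in range(2):
        p=env.get_image("wrist")
        print(fit("square_bottle_mid",.046,.058,(.6527,-.0801),p),fit("square_stand",.07,.016,(.4374,-.1144),p))
    print(now())
E
python3 fit.py
```

```text
(array([706.7, -50.1, -36. ]), np.float64(0.0)) (array([521.4, -38.4, -60. ]), np.float64(0.0))
(array([706.7, -50.1, -36. ]), np.float64(0.0)) (array([413.4, -20.4,  32. ]), np.float64(0.0))
(array([ 0.64774683, -0.09529115,  0.22729834]), np.float64(11.356696106309395))fit.py:14: RuntimeWarning: overflow encountered in scalar negative
  return -(k&m).sum()/(k|m).sum()
```

```bash
sed -i 's/return -(k&m).sum()\/(k|m).sum()/return -float((k\&m).sum())\/float((k|m).sum())/' fit.py; python3 fit.py
```

```text
(array([652.17778046, -80.41119271,  71.63712498]), np.float64(-0.938986013986014)) (array([ 437.2206485 , -116.18759259,   62.7499305 ]), np.float64(-0.9723722323138102))
(array([652.30232741, -80.26973535,  71.41235768]), np.float64(-0.9076973468719293)) (array([ 437.40985175, -116.15347333,   62.7812329 ]), np.float64(-0.977883696424633))
(array([ 0.64776329, -0.09530409,  0.22729539]), np.float64(11.356249303150683))
```

```bash
python3 -c "
from h import *
route((.6522,-.0803,.13,-19.6),(.6522,-.0803,.02,-19.6))"
```

```text
at [ 0.6478 -0.0953  0.2273] 11.4
[0,0,31,1.4,0.7,9.7]
[0,0,-0,0,0,11]
```

Call:
move_arm:
  plan:
    - [0, 0, 8, 0.5, 0.3, 2.5, 0.7]
    - [0, 0, 16, 1, 0.5, 5, 0.7]
    - [0, 0, 24, 1.4, 0.7, 8, 0.7]
    - [0, 0, 31, 1.4, 0.7, 9.7, 0.7]
    - [0, 0, 31, 1.4, 0.7, 9.7, 0.7]

```text
time_s: 19.0
position: [0.6508, -0.0797, 0.1277]
tool_rot: [[0.337, 0.942, -0.005], [0.942, -0.337, 0.002], [-0.0, -0.005, -1.0]]
ft_force: [-0.0, 0.7, -0.3]
grip_width: 0.0725
gripper_force: 0.0
```

Call:
move_arm:
  plan:
    - [0, 0, 0, 0, 0, 0, 0.7]
    - [0, 0, 0, 0, 0, 4, 0.7]
    - [0, 0, 0, 0, 0, 8, 0.7]
    - [0, 0, 0, 0, 0, 10.7, 0.7]
    - [0, 0, 0, 0, 0, 10.7, 0.7]

```text
time_s: 19.5
position: [0.6507, -0.08, 0.0211]
tool_rot: [[0.334, 0.943, -0.004], [0.943, -0.334, 0.001], [-0.0, -0.005, -1.0]]
ft_force: [-0.9, -0.7, 0.9]
grip_width: 0.0728
gripper_force: 0.0
```

Call:
move_arm:
  plan:
    - [0, 0, 0, 0, 0, 0, -0.2]
    - [0, 0, 0, 0, 0, 0, -0.2]
    - [0, 0, 0, 0, 0, 0, -0.2]
    - [0, 0, 0, 0, 0, 0, -0.2]
    - [0, 0, 0, 0, 0, 0, -0.2]

```text
time_s: 20.0
position: [0.6533, -0.0806, 0.0262]
tool_rot: [[0.336, 0.942, 0.005], [0.942, -0.336, -0.002], [0.0, 0.005, -1.0]]
ft_force: [0.3, -0.9, 8.0]
grip_width: 0.0453
gripper_force: 37.2
```

```bash
python3 look.py w8.png; python3 -c "
from h import *
p=env.get_image('side');u=proj(p,(.652,-.08,.05))[0].astype(int);a=cv2.resize(p['color'][u[1]-32:u[1]+32,u[0]-40:u[0]+40,::-1],(400,320),interpolation=3)
b=cv2.imread('pics/w8.png');cv2.imwrite('pics/m3.png',np.hstack([a,cv2.resize(b,(400,320))]))
route((.65,-.08,.2,-24),(.437,-.116,.2,-27.2))"
```

```text
(array([ 0.6533, -0.0806,  0.0262]), np.float64(-19.612544544581013)) 0.04522435817675569
at [ 0.6533 -0.0806  0.0262] -19.6
[0,0,4,-0.1,-0.3,-17.4]
[0,0,2,-5.9,-9.1,0]
[0,0,2,-6.2,-8.8,0]
```

View pics/m3.png

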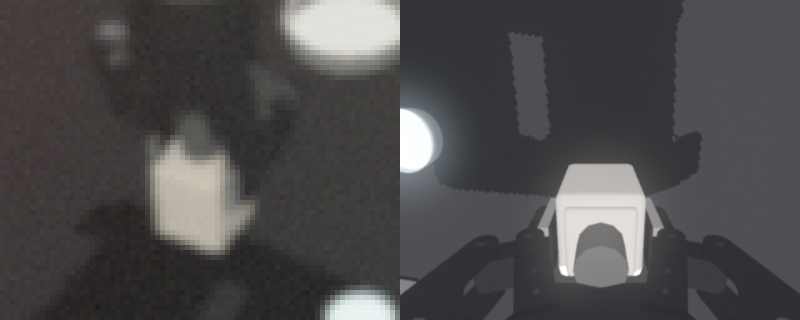

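Call:
move_arm:
  plan:
    - [0, 0, 0, 0, 0, -2, -0.2]
    - [0, 0, 0, 0, 0, -6, -0.2]
    - [0, 0, 0, 0, 0, -11, -0.2]
    - [0, 0, 2, 0, 0, -15, -0.2]
    - [0, 0, 4, 0, 0, -17.4, -0.2]

```text
time_s: 20.6
position: [0.6525, -0.0803, 0.2025]
tool_rot: [[0.402, 0.916, 0.006], [0.916, -0.402, -0.002], [0.001, 0.006, -1.0]]
ft_force: [0.7, -0.4, -1.4]
grip_width: 0.0455
gripper_force: 36.6
```

```bash
python3 -c "
from h import *
route((.40,-.187,.2,-27.2))"
```

```text
at [ 0.6525 -0.0803  0.2025] -23.7
[0,0,2,-10,-9.4,0.1]
[0,0,2,-10.2,-9.1,0.1]
```

Call:
move_arm:
  plan:
    - [0, 0, 2, -3, -3, 0, -0.2]
    - [0, 0, 2, -6, -6, 0, -0.2]
    - [0, 0, 2, -8, -8, 0, -0.2]
    - [0, 0, 2, -10, -9.4, 0, -0.2]
    - [0, 0, 2, -10, -9.4, 0, -0.2]

```text
time_s: 21.1
position: [0.5238, -0.1351, 0.1987]
tool_rot: [[0.434, 0.901, 0.001], [0.901, -0.434, -0.001], [-0.001, 0.001, -1.0]]
ft_force: [-0.3, 0.7, -2.3]
grip_width: 0.0458
gripper_force: 36.7
```

Call:
move_arm:
  plan:
    - [0, 0, 2, -3, -3, 0, -0.2]
    - [0, 0, 2, -6, -6, 0, -0.2]
    - [0, 0, 2, -8, -8, 0, -0.2]
    - [0, 0, 2, -10.2, -9.1, 0, -0.2]
    - [0, 0, 2, -10.2, -9.1, 0, -0.2]

```text
time_s: 21.6
position: [0.3986, -0.1877, 0.1982]
tool_rot: [[0.466, 0.885, 0.001], [0.885, -0.466, -0.001], [-0.001, 0.001, -1.0]]
ft_force: [-0.2, -0.0, -1.7]
grip_width: 0.0455
gripper_force: 36.9
```

Call:
move_arm:
  plan:
    - [0, 0, 0, 0, 0, 0, -0.2]
    - [0, 0, 0, 0, 0, 0, -0.2]

```text
time_s: 21.8
position: [0.4003, -0.1864, 0.1976]
tool_rot: [[0.463, 0.886, 0.001], [0.886, -0.463, -0.0], [0.0, 0.001, -1.0]]
ft_force: [-0.5, 0.0, -1.9]
grip_width: 0.0452
gripper_force: 36.9
```

```bash
python3 -c "
from fit import *
p=env.get_image('wrist');v,f=fit('square_stand',.07,.016,(.4374,-.1144),p);print(v,f);save(p,'w9.png')
p=env.get_image('wrist');v,f=fit('square_stand',.07,.016,(.4374,-.1144),p);print(v,f)
a=v[2]-90
route((v[0]/1000,v[1]/1000,.06,a))"
```

```text
[ 436.91936947 -116.58360002   62.60499807] -0.9805450838590553
[ 437.17267296 -115.9546294    62.43521763] -0.9798167764099628
at [ 0.3999 -0.1863  0.1973] -27.6
[0,0,-0,8,0,13.7]
```

View pics/w9.png

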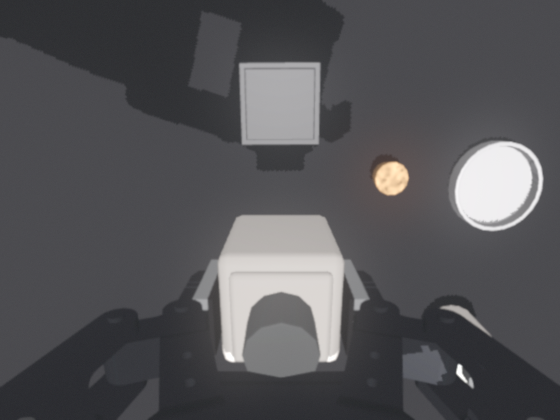

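The square stand (280,104) is straight ahead and aligned with the held bottle.

Call:
move_arm:
  plan:
    - [0, 0, 0, 4, 0, 0, -0.2]
    - [0, 0, 0, 7.9, 0, 3, -0.2]
    - [0, 0, 0, 7.9, 0, 7, -0.2]
    - [0, 0, 0, 7.9, 0, 11, -0.2]
    - [0, 0, 0, 7.9, 0, 13.5, -0.2]

```text
time_s: 22.5
position: [0.4357, -0.1156, 0.0601]
tool_rot: [[0.463, 0.886, -0.002], [0.886, -0.463, 0.001], [0.0, -0.003, -1.0]]
ft_force: [-0.0, -0.0, -1.1]
grip_width: 0.0454
gripper_force: 36.9
```

Call:
move_arm:
  plan:
    - [0, 0, 0, 0, 0, 0, -0.2]
    - [0, 0, 0, 0, 0, 0, -0.2]
    - [0, 0, 0, 0, 0, 0, -0.2]

```text
time_s: 22.8
position: [0.437, -0.1171, 0.0637]
tool_rot: [[0.464, 0.886, 0.002], [0.886, -0.464, -0.001], [-0.0, 0.003, -1.0]]
ft_force: [-0.3, 0.8, -0.7]
grip_width: 0.0457
gripper_force: 36.9
```

```bash
python3 -c "
from h import *
route((.437,-.1162,.03,-27.4))"
```

```text
at [ 0.437  -0.1171  0.0637] -27.6
[0,0,-0,0.1,-0,3.4]
```

Call:
move_arm:
  plan:
    - [0, 0, 0, 0.1, 0, 1, -0.2]
    - [0, 0, 0, 0.1, 0, 2, -0.2]
    - [0, 0, 0, 0.1, 0, 2.8, -0.2]
    - [0, 0, 0, 0.1, 0, 3.1, -0.2]
    - [0, 0, 0, 0.1, 0, 3.1, -0.2]

```text
time_s: 23.3
position: [0.4365, -0.1157, 0.0312]
tool_rot: [[0.464, 0.886, -0.0], [0.886, -0.464, 0.0], [-0.0, -0.0, -1.0]]
ft_force: [0.6, 0.5, -1.9]
grip_width: 0.046
gripper_force: 37.0
```

Call:
move_arm:
  plan:
    - [0, 0, 0, 0, 0, 0.1, -0.2]
    - [0, 0, 0, 0, 0, 0.1, -0.2]
    - [0, 0, 0, 0, 0, 0.1, -0.2]

```text
time_s: 23.6
position: [0.4365, -0.1158, 0.0311]
tool_rot: [[0.464, 0.886, 0.0], [0.886, -0.464, -0.0], [-0.0, 0.0, -1.0]]
ft_force: [-4.3, 0.9, 14.9]
grip_width: 0.0455
gripper_force: 38.9
```

Call:
move_arm:
  plan:
    - [0, 0, 0, 0, 0, 0.1, -0.2]
    - [0, 0, 0, 0, 0, 0.1, -0.2]
    - [0, 0, 0, 0, 0, 0.1, -0.2]

```text
time_s: 23.9
position: [0.4365, -0.1157, 0.031]
tool_rot: [[0.464, 0.886, 0.001], [0.886, -0.464, -0.001], [-0.0, 0.001, -1.0]]
ft_force: [-8.3, 3.2, 30.1]
grip_width: 0.0458
gripper_force: 40.8
```

Call:
move_arm:
  plan:
    - [0, 0, 0, 0, 0, -0.2, -0.2]
    - [0, 0, 0, 0, 0, -0.2, 0.5]
    - [0, 0, 0, 0, 0, -0.2, 0.5]
    - [0, 0, 0, 0, 0, -0.2, 0.5]
    - [0, 0, 0, 0, 0, -3, 0.5]

```text
time_s: 24.4
position: [0.4353, -0.1152, 0.0574]
tool_rot: [[0.464, 0.886, -0.005], [0.886, -0.464, 0.003], [0.0, -0.006, -1.0]]
ft_force: [-0.2, -0.2, 0.8]
grip_width: 0.0643
gripper_force: 0.0
```

Call:
move_arm:
  plan:
    - [0, 0, 0, 0, 0, -4, 0.5]
    - [0, 0, 0, 0, 0, -8, 1]
    - [0, 0, 0, 0, 0, -13, 1]
    - [0, 0, 0, 0, 0, -17, 1]
    - [0, 0, 0, -3, 0, -18, 1]

```text
time_s: 24.9
position: [0.4243, -0.1418, 0.2434]
tool_rot: [[0.461, 0.887, 0.007], [0.888, -0.461, -0.004], [-0.0, 0.008, -1.0]]
ft_force: [0.6, -0.9, -0.7]
grip_width: 0.0854
gripper_force: 0.0
```

```bash
python3 look.py w10.png square_stand; python3 -c "
from h import *
route((.485,-.44,.245,-27.4))"
```

```text
(array([ 0.4225, -0.1455,  0.2428]), np.float64(-27.584973017416424)) 0.0851805833432142
square_stand rim rect ((437.04766845703125, -116.01039123535156), (70.0151138305664, 71.72987365722656), 62.48885726928711) circ ((436.56768798828125, -115.58982849121094), 48.55437088012695)
square_stand box [278. 154.  76.  68.] 0.59
at [ 0.4225 -0.1431  0.2397] -27.7
[0,0,-0,-11.7,9.7,-0.3]
[0,0,-0,-11.7,9.7,-0.2]
```

Call:
move_arm:
  plan:
    - [0, 0, 0, -3, 3, 0, 1]
    - [0, 0, 0, -6.5, 5.5, 0, 1]
    - [0, 0, 0, -9.5, 8, 0, 1]
    - [0, 0, 0, -11.7, 9.7, -0.3, 1]
    - [0, 0, 0, -11.7, 9.7, -0.3, 1]

```text
time_s: 25.55
position: [0.4547, -0.2934, 0.2406]
tool_rot: [[0.466, 0.885, -0.002], [0.885, -0.466, 0.001], [0.0, -0.002, -1.0]]
ft_force: [0.3, 1.1, -0.6]
grip_width: 0.0854
gripper_force: 0.0
```

Call:
move_arm:
  plan:
    - [0, 0, 0, -3, 3, 0, 1]
    - [0, 0, 0, -6.5, 5.5, 0, 1]
    - [0, 0, 0, -9.5, 8, 0, 1]
    - [0, 0, 0, -11.7, 9.7, 0, 1]
    - [0, 0, 0, -11.7, 9.7, 0, 1]

```text
time_s: 26.05
position: [0.4861, -0.4413, 0.2398]
tool_rot: [[0.466, 0.885, -0.002], [0.885, -0.465, 0.002], [0.001, -0.003, -1.0]]
ft_force: [-0.5, 1.2, -1.3]
grip_width: 0.0854
gripper_force: 0.0
```

Call:
move_arm:
  plan:
    - [0, 0, 0, 0, 0, 0, 1]
    - [0, 0, 0, 0, 0, 0, 1]
    - [0, 0, 0, 0, 0, 0, 1]

```text
time_s: 26.35
position: [0.4863, -0.4383, 0.2427]
tool_rot: [[0.463, 0.886, 0.0], [0.886, -0.463, 0.0], [0.0, 0.0, -1.0]]
ft_force: [0.3, -0.2, 0.4]
grip_width: 0.0854
gripper_force: 0.0
```

```bash
python3 look.py w11a.png wide_bottle_mid; python3 look.py w11.png wide_bottle_mid large_stand
```

```text
(array([ 0.4862, -0.4385,  0.2427]), np.float64(-27.580317930704425)) 0.0853445640086939
wide_bottle_mid tip [278. 168.] 0.62 [ 0.4938 -0.4211]
wide_bottle_mid box [278. 170.  68.  71.] 0.78
(array([ 0.4861, -0.4392,  0.2426]), np.float64(-27.61478044671518)) 0.08531542117172121
wide_bottle_mid tip [280. 166.] 0.55 [ 0.496  -0.4207]
wide_bottle_mid box [279. 167.  68.  73.] 0.75
wide_bottle_mid box [121.  98.  69.  57.] 0.51
large_stand rim rect ((576.9613037109375, -307.029296875), (34.96538162231445, 81.96165466308594), 62.61582946777344) circ ((584.074462890625, -293.2929382324219), 40.983741760253906)
large_stand box [299.  20.  89.  40.] 0.98
```

View pics/w11.png

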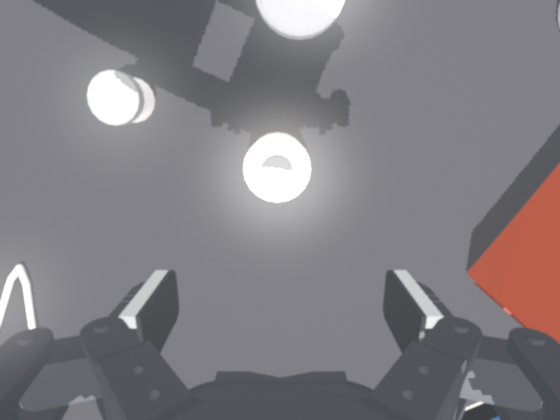

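Call:
move_arm:
  plan:
    - [0, 0, 0, 1.9, -0.1, 3, 1]
    - [0, 0, 0, 1.9, -0.1, 7, 1]
    - [0, 0, 0, 1.9, -0.1, 11, 1]
    - [0, 0, 0, 1.9, -0.1, 13, 1]
    - [0, 0, 0, 1.9, -0.1, 13, 1]

```text
time_s: 27.25
position: [0.493, -0.4213, 0.1092]
tool_rot: [[0.464, 0.886, -0.004], [0.886, -0.464, 0.005], [0.002, -0.006, -1.0]]
ft_force: [-0.1, -0.8, -0.1]
grip_width: 0.0852
gripper_force: 0.0
```

Call:
move_arm:
  plan:
    - [0, 0, 0, 0, 0, 2, 1]
    - [0, 0, 0, 0, 0, 4, 1]
    - [0, 0, 0, 0, 0, 6, 1]
    - [0, 0, 0, 0, 0, 8, 1]
    - [0, 0, 0, 0, 0, 9.4, 1]

```text
time_s: 27.75
position: [0.4943, -0.4228, 0.0186]
tool_rot: [[0.464, 0.886, 0.001], [0.886, -0.464, -0.001], [-0.001, 0.001, -1.0]]
ft_force: [0.2, -1.4, 0.5]
grip_width: 0.0856
gripper_force: 0.0
```

Call:
move_arm:
  plan:
    - [0, 0, 0, 0, 0, 0, 1]
    - [0, 0, 0, 0, 0, 0, 1]

```text
time_s: 27.95
position: [0.4943, -0.4229, 0.0195]
tool_rot: [[0.464, 0.886, 0.001], [0.886, -0.464, -0.001], [-0.001, 0.002, -1.0]]
ft_force: [0.5, -0.4, 0.6]
grip_width: 0.0856
gripper_force: 0.0
```

Call:
move_arm:
  plan:
    - [0, 0, 0, 0, 0, 0, 0.2]
    - [0, 0, 0, 0, 0, 0, 0.2]
    - [0, 0, 0, 0, 0, 0, 0.2]
    - [0, 0, 0, 0, 0, 0, 0.2]
    - [0, 0, 0, 0, 0, 0, 0.2]
  squeeze: 40

```text
time_s: 28.45
position: [0.4942, -0.4228, 0.0199]
tool_rot: [[0.464, 0.886, 0.001], [0.886, -0.464, -0.002], [-0.001, 0.002, -1.0]]
ft_force: [-0.7, 1.0, 5.4]
grip_width: 0.0629
gripper_force: 43.7
```

Call:
move_arm:
  plan:
    - [0, 0, 0, 0, 0, -1.5, 0.2]
    - [0, 0, 0, 0, 0, -5, 0.2]
    - [0, 0, 0, 0, 0, -9, 0.2]
    - [0, 0, 0, 0, 0, -13, 0.2]
    - [0, 0, 0, 0, 0, -17, 0.2]

```text
time_s: 28.95
position: [0.4937, -0.422, 0.1903]
tool_rot: [[0.464, 0.886, 0.0], [0.886, -0.464, -0.0], [-0.0, 0.0, -1.0]]
ft_force: [0.9, -0.5, -2.3]
grip_width: 0.0629
gripper_force: 45.0
```

Call:
move_arm:
  plan:
    - [0, 0, 0, 3.5, 1, -1, 0.2]
    - [0, 0, 0, 6, 2, -1, 0.2]
    - [0, 0, 0, 6, 2, -1, 0.2]
    - [0, 0, 0, 6, 2, -1, 0.2]
    - [0, 0, 0, 6, 2, -1, 0.2]

```text
time_s: 29.45
position: [0.5388, -0.379, 0.1981]
tool_rot: [[0.465, 0.886, -0.001], [0.886, -0.465, 0.0], [-0.0, -0.001, -1.0]]
ft_force: [0.1, 0.6, -2.9]
grip_width: 0.0629
gripper_force: 45.0
```

```bash
python3 look.py w12a.png large_stand; python3 look.py w12.png large_stand
```

```text
(array([ 0.5388, -0.3791,  0.1981]), np.float64(-27.699677103186275)) 0.06287254168446607
large_stand rim rect ((590.4705810546875, -281.6014404296875), (86.45718383789062, 85.81877899169922), 60.52377700805664) circ ((589.79345703125, -281.1348571777344), 44.17118835449219)
large_stand box [278.  65.  97. 108.] 0.58
(array([ 0.5389, -0.3791,  0.1982]), np.float64(-27.700640162748336)) 0.06277992622486545
large_stand tip [282.  66.] 0.89 [ 0.5927 -0.2802]
large_stand rim rect ((590.4442138671875, -281.72052001953125), (86.68019104003906, 86.0467300415039), 58.75077819824219) circ ((590.1533813476562, -280.96099853515625), 44.047210693359375)
large_stand box [281.  66.  97. 109.] 0.73
```

View pics/w12.png

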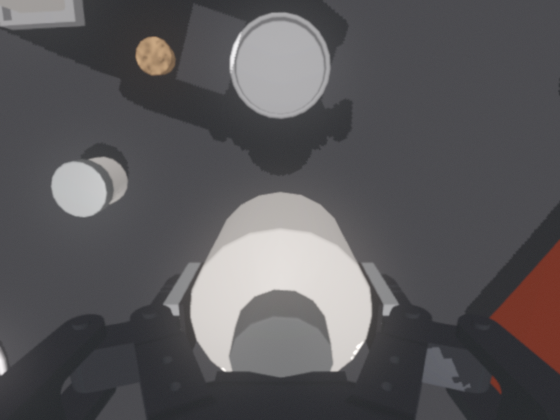

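```bash
python3 -c "
from h import *
route((.590,-.282,.06,-27.7))"
```

```text
at [ 0.5391 -0.3789  0.1983] -27.7
[0,0,0,10.9,0,13.8]
```

Call:
move_arm:
  plan:
    - [0, 0, 0, 3.5, 0, 0, 0.2]
    - [0, 0, 0, 7.5, 0, 0, 0.2]
    - [0, 0, 0, 10.9, 0, 3, 0.2]
    - [0, 0, 0, 10.9, 0, 7, 0.2]
    - [0, 0, 0, 10.9, 0, 11, 0.2]

```text
time_s: 30.25
position: [0.5906, -0.281, 0.0876]
tool_rot: [[0.462, 0.887, 0.001], [0.887, -0.462, -0.001], [-0.0, 0.002, -1.0]]
ft_force: [0.3, 0.3, -2.8]
grip_width: 0.0628
gripper_force: 45.1
```

Call:
move_arm:
  plan:
    - [0, 0, 0, 0, 0, 2.5, 0.2]
    - [0, 0, 0, 0, 0, 2.5, 0.2]
    - [0, 0, 0, 0, 0, 2.5, 0.2]
    - [0, 0, 0, 0, 0, 2.5, 0.2]

```text
time_s: 30.65
position: [0.5909, -0.2827, 0.0655]
tool_rot: [[0.464, 0.886, 0.003], [0.886, -0.464, -0.002], [-0.001, 0.004, -1.0]]
ft_force: [-1.0, -0.1, -1.6]
grip_width: 0.0628
gripper_force: 45.1
```

```bash
python3 -c "
from h import *
route((.590,-.282,.028,-27.7))"
```

```text
at [ 0.5909 -0.2827  0.0655] -27.7
[0,0,0,0,-0.1,3.7]
```

Call:
move_arm:
  plan:
    - [0, 0, 0, 0, 0, 1, 0.2]
    - [0, 0, 0, 0, 0, 2, 0.2]
    - [0, 0, 0, 0, 0, 3, 0.2]
    - [0, 0, 0, 0, 0, 3.5, 0.2]
    - [0, 0, 0, 0, 0, 3.5, 0.2]

```text
time_s: 31.15
position: [0.5896, -0.2817, 0.0271]
tool_rot: [[0.464, 0.886, -0.002], [0.886, -0.464, 0.001], [0.0, -0.002, -1.0]]
ft_force: [-0.3, 0.1, -2.4]
grip_width: 0.0631
gripper_force: 45.2
```

Call:
move_arm:
  plan:
    - [0, 0, 0, 0, 0, 0.1, 0.2]
    - [0, 0, 0, 0, 0, 0.1, 0.2]
    - [0, 0, 0, 0, 0, 0.1, 0.2]

```text
time_s: 31.45
position: [0.5902, -0.282, 0.0277]
tool_rot: [[0.464, 0.886, 0.0], [0.886, -0.464, -0.0], [-0.0, 0.001, -1.0]]
ft_force: [0.6, -0.0, -2.6]
grip_width: 0.063
gripper_force: 45.2
```

Call:
move_arm:
  plan:
    - [0, 0, 0, 0, 0, 0.2, 0.2]
    - [0, 0, 0, 0, 0, 0.2, 0.2]
    - [0, 0, 0, 0, 0, 0.2, 0.2]

```text
time_s: 31.75
position: [0.59, -0.2819, 0.0253]
tool_rot: [[0.464, 0.886, -0.0], [0.886, -0.464, 0.0], [0.0, -0.0, -1.0]]
ft_force: [0.3, 0.5, -2.5]
grip_width: 0.0628
gripper_force: 45.2
```

Call:
move_arm:
  plan:
    - [0, 0, 0, 0, 0, 0.1, 0.2]
    - [0, 0, 0, 0, 0, 0.1, 0.2]
    - [0, 0, 0, 0, 0, 0.1, 0.2]

```text
time_s: 32.05
position: [0.5901, -0.2819, 0.0249]
tool_rot: [[0.464, 0.886, 0.0], [0.886, -0.464, -0.0], [-0.0, 0.001, -1.0]]
ft_force: [-3.1, 0.5, 4.4]
grip_width: 0.0629
gripper_force: 45.7
```

Call:
move_arm:
  plan:
    - [0, 0, 0, 0, 0, 0, 0.95]
    - [0, 0, 0, 0, 0, 0, 0.95]
    - [0, 0, 0, 0, 0, 0, 0.95]
    - [0, 0, 0, 0, 0, 0, 0.95]
    - [0, 0, 0, 0, 0, -2, 0.95]

```text
time_s: 32.55
position: [0.5889, -0.2812, 0.042]
tool_rot: [[0.464, 0.886, -0.004], [0.886, -0.464, 0.003], [0.001, -0.005, -1.0]]
ft_force: [0.1, 0.1, 0.3]
grip_width: 0.0831
gripper_force: 0.0
```

Call:
move_arm:
  plan:
    - [0, 0, 0, 0, 0, -4, 0.95]
    - [0, 0, 0, 0, 0, -8, 0.95]
    - [0, 0, 0, 0, 0, -13, 0.95]
    - [0, 0, 0, 0, 0, -18, 0.95]
    - [0, 0, 0, -4, -4, -21, 0.95]

```text
time_s: 33.05
position: [0.5508, -0.2947, 0.2522]
tool_rot: [[0.46, 0.888, 0.007], [0.888, -0.46, -0.005], [-0.001, 0.008, -1.0]]
ft_force: [-0.5, -1.6, -0.6]
grip_width: 0.083
gripper_force: 0.0
```

Call:
move_arm:
  plan:
    - [0, 0, 0, -4, -4, 0, 0.95]
    - [0, 0, 0, -7, -7, 0, 0.95]
    - [0, 0, 0, -9, -9, 0, 0.95]
    - [0, 0, 0, -9, -9, 0, 0.95]
    - [0, 0, 0, -9, -9, 0, 0.95]

```text
time_s: 33.55
position: [0.4263, -0.3333, 0.248]
tool_rot: [[0.465, 0.885, 0.001], [0.885, -0.465, -0.0], [-0.0, 0.001, -1.0]]
ft_force: [0.1, 0.2, -0.9]
grip_width: 0.0833
gripper_force: 0.0
```

```bash
python3 -c "
from h import *
p=env.get_image('side')
t=[(.627,.28),(.389,.282),(.437,-.116),(.59,-.282)]
def cr(n):
    p=env.get_image(n);o=[]
    for x,y in t:
        u=proj(p,(x,y,.03))[0].astype(int);o.append(cv2.resize(p['color'][max(u[1]-25,0):u[1]+25,max(0,u[0]-25):u[0]+25,::-1],(200,200),interpolation=3))
    return np.hstack(o)
cv2.imwrite('pics/f.png',np.vstack([cr('side'),cr('top')]))
for k,z in dict(slim_bottle_mid=1,medium_bottle_mid=1,wide_bottle_mid=1,square_bottle_mid=1,small_jar_mid=0,large_jar_mid=0).items():
    print(k,[(d['conf'],atz(p,d['pixel'],.045 if z else .028).round(3)) for d in env.tip_of(k,p)[:4]])
print(env.observe()['time_s'])"
```

```text
slim_bottle_mid [(0.84, array([0.544, 0.38 , 0.045])), (0.61, array([0.466, 0.498, 0.045])), (0.6, array([0.523, 0.517, 0.045])), (0.55, array([ 0.383, -0.269,  0.045]))]
medium_bottle_mid [(0.96, array([0.396, 0.274, 0.045]))]
wide_bottle_mid []
square_bottle_mid [(0.55, array([ 0.439, -0.105,  0.045])), (0.32, array([ 0.431, -0.054,  0.045]))]
small_jar_mid [(0.71, array([ 0.371, -0.302,  0.028]))]
large_jar_mid [(0.86, array([0.453, 0.107, 0.028]))]
34.0
```

View pics/f.png

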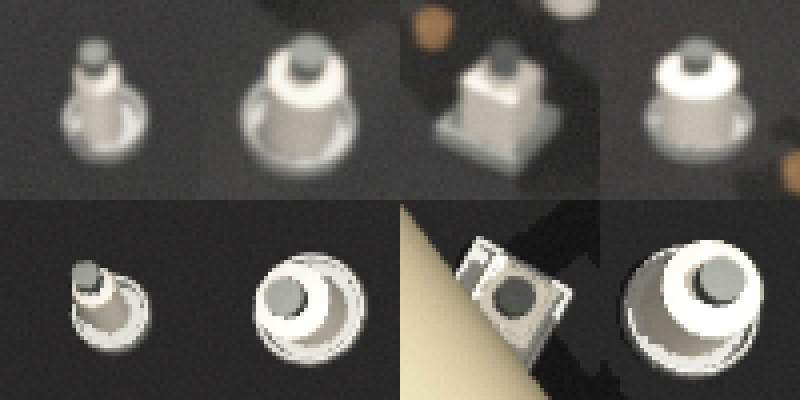

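All four bottles stand upright inside their stands: slim, medium, square and wide, left to right in the side crops. The arm is clear of them.

```bash
python3 -c "
from rig import env
print(env.close_job())"
```

```text
the job is handed in; nothing more can be done
None
```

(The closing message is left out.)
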